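# Make up the filter kit and the balance kit

## Task

Make up the two kits from the row of stock standing in front of the trays, nearest to you. Blue tray: put the white ring flat on the bottom of the grey ring cup and then the copper ring flat on top of it, and stand the orange-capped dropper bottle in the white circle; yellow tray: stand the white screw jar in the larger circle and the brass weight in the smaller one. Keep bottle, jar and weight upright all the time, and do not push the timer or the small beaker out of place.

Things in the scene. Friction and masses are not known exactly. Their poses are not given: they have to be found in the camera images.
- blue_tray: Blue tray, fixed, 120 mm (x) by 190 mm (y), floor 3 mm thick, lip 10 mm high, 4 mm thick. Origin: centre of its underside, z up. The ring cup stands on it at x 0, y +45 mm; a white circle outline (inner radius 25 mm, for the dropper bottle) is at x 0, y -50 mm. May stand left or right of the yellow tray, turned up to 0.2 rad.
- yellow_tray: Yellow plastic tray, fixed, same size as the blue one (120 x 190 mm, floor 3 mm, lip 10 mm). Origin: centre of its underside, z up. Two white circle outlines on its floor: the larger (inner radius 35 mm, for the jar) centred at x 0, y +45 mm, the smaller (inner radius 25 mm, for the brass weight) at x 0, y -50 mm.
- ring_cup: Grey cup for the rings, fixed on the blue tray, axes parallel to it. Origin: centre of its underside, z up. Bore 55 mm; rings lie on a seat (disc, radius 23 mm) 12 mm above the origin. Wall 33 mm high, with a flared lead-in up to 39 mm high, outer radius 37 mm; two gaps 36 mm wide in the wall, at +x and -x, let the fingers holding a ring pass (only the 4 mm base, radius 36 mm, below).
- white_ring: White plastic ring lying flat, outer diameter 50 mm, hole 32 mm, 14 mm high. Origin at the centre of its underside, z up. Goes into the ring cup first.
- copper_ring: Copper ring lying flat, outer diameter 50 mm, hole 28 mm, 20 mm high. Origin at the centre of its underside, z up. Goes into the ring cup on top of the white ring, its underside ends 26 mm above the cup's origin.
- dropper: Dropper bottle standing upright, clear body 28 mm in diameter up to 62 mm, orange cap 22 mm in diameter, 80 mm high in all. Origin at the centre of its underside, z up. Grasp round the body. It stands in the row of stock nearest the robot (a similar bottle far off to the left at the back is not meant).
- brass_weight: Pale brass balance weight standing upright, body 28 mm in diameter and 29 mm high, knob 16 mm in diameter on top, 40 mm high in all. Origin at the centre of its underside, z up.
- jar: White-lidded screw jar standing upright, body 46 mm in diameter up to 38 mm, lid 49 mm in diameter from 38 to 50 mm. Origin at the centre of its underside, z up.
- timer: White count-down timer with three blue buttons, lying between the trays, 66 x 66 x 19 mm, loose; origin at the centre of its underside. Leave it alone.
- small_beaker: Small empty clear beaker, 48 mm in diameter at the rim and 58 mm high, standing between the trays behind the timer, loose; origin at the centre of its underside. Leave it alone.
There are look-alikes about, which are no part of the job. Several things have the shape of the copper_ring; the one meant has the colours described above. What is shaped like the dropper but black is not meant.

How it is judged:
At the end, for the whole second after the job is handed in: White ring flat on the cup's seat, copper ring flat on it (within 6 mm across, 3 mm in height); bottle, jar and weight upright on their tray floors within 13 mm of their circles' centres along each tray axis; all at rest; timer and small beaker within 25 mm of their start (horizontal distance between each of white_ring, copper_ring and ring_cup below 0.006 m and z of white_ring in the frame of ring_cup between 0.009 and 0.015 m and angle between each of white_ring, copper_ring, dropper, jar, brass_weight's own z axis and vertical below 0.1 rad and linear speed of each of white_ring, copper_ring, dropper, jar, brass_weight below 0.02 m/s and z of copper_ring in the frame of ring_cup between 0.023 and 0.029 m and x of dropper in the frame of blue_tray between -0.013 and 0.013 m and y of dropper in the frame of blue_tray between -0.063 and -0.037 m and z of dropper in the frame of blue_tray between -0.001 and 0.007 m and x of jar in the frame of yellow_tray between -0.013 and 0.013 m and y of jar in the frame of yellow_tray between 0.032 and 0.058 m and z of jar in the frame of yellow_tray between -0.001 and 0.007 m and x of brass_weight in the frame of yellow_tray between -0.013 and 0.013 m and y of brass_weight in the frame of yellow_tray between -0.063 and -0.037 m and z of brass_weight in the frame of yellow_tray between -0.001 and 0.007 m and distance of each of timer, small_beaker from where it was at the start of the episode below 0.025 m); the robot touches nothing.
It fails at once if The dropper bottle, jar or weight is tipped over (more than 0.7 rad) (angle between any of dropper, jar, brass_weight's own z axis and vertical above 0.7 rad).
It fails at once if The timer or the small beaker is pushed more than 25 mm or the beaker is tipped over (distance of any of timer, small_beaker from where it was at the start of the episode above 0.025 m or angle between small_beaker's own z axis and vertical above 0.7 rad).
It also fails if it takes over 115 s, if anything falls off the work surface, if the arm or the gripper's body presses on something with over 40 N, if the wrist force passes 120 N, or if a joint passes its speed limit or range.

## Robot

A 6-joint arm with a two-finger parallel gripper is mounted at the origin on a cart in front of the work surface, level with it; the furniture and walls round the work are solid. World frame = base frame: x ahead of the robot, y to its left, z up, the work surface at z = 0. Lengths are in m, angles in rad, forces in N, time in s.
With the tool pointing down it reaches from about 0.275 to 0.725 m from the base axis. Payload 5.6 kg.
Tool frame: the origin (TCP) lies midway between the tips of the shut fingers; the grasp point (between the pads) lies 19 mm behind it; z points along the fingers, y is the line along which they close (so a half turn about z gives the same grasp; the last joint's range is limited). The gripper opens to 85 mm and grips with 20 to 120 N. Pads are 22 mm wide; open, the fingers measure 114 mm over their backs; the gripper's body (76 mm by 85 mm) begins 54 mm behind the grasp point. The pads swing forward as they close: fully open they stand 13 mm farther back than shut.
Start: joints at [-0.943, 0.255, 0.108, 0, -1.424, -0.285], TCP at [0.185, -0.518, 0.231] pointing down, gripper open.
Joint ranges: [-2.95, 2.95], [-1.21, 1.97], [-1.09, 1.5], [-2.87, 1.71], [-2.94, -0.07], [-3.05, 3.05]. Speed limits (rad/s): [2.57, 2.57, 3.14, 3.14, 3.14, 3.14].

## Interface

Orientations are given as a rotation vector (axis times angle).
In Python, from station import ctrl, vision, workorder gives the robot as it stands. The module is installed in compiled form; this text tells all that it offers.
- The arm moves only by the tool play_rows, never from a script. Its argument "moves" is one flat list of numbers, 7 for each row, row after row: the gripper's target within -1 to 1 (shut at 1, half-way at 0, fully open at -1), then the shift along the tool's x, y, z in cm, then the turn, a rotation vector about the tool's x, y, z in degrees. A call has exactly 8 rows; each row is the pose to reach, as a shift and turn from the pose commanded when the call began, along the tool's axes at that moment; what a row does not reach only later rows make up. A row lasts 1/8 s, in which the tool goes at most 62.5 mm and 10.7 degrees, less where a joint would pass 70% of its speed; a pose out of reach is approached as far as the arm can. A call with a gripper value outside its range is refused whole. The fingers move at their own pace and stop on an object; "newtons" is the grip in N (left out, the last holds). Time passes only in rows, so rows that repeat a pose let the fingers close, or fill a call up. It gives the time, the measured TCP pose, the force, the opening and the grip force at its end, in the units of the state.
- ctrl.sense(): the state, without advancing time (a new reading comes with each control period).
- vision.read_camera(name): name is "scene" or "top" or "wrist"; returns a dict with "pixels" (480x640x3 uint8, blue, green, red), "mtx" (3x3 intrinsics, pixels), "cam_to_world" (4x4, takes a point from camera to world coordinates). Camera axes: x right, y up, looking along -z (the intrinsics and any distortion apply to the point x, -y, -z); pixel columns grow to the right and rows downward; lengths in m; the calibration is good to about 2 mm. A picture is of the moment at which its call begins. There is no depth.
- workorder.hand_in(): hands the job in; it is judged then, once.
The state is a dict: "clock": time; "joint_positions": joint angles; "joint_vel": joint speeds; "effort": joint torques, N m; "position": TCP position; "eef_rot": TCP orientation; "wrist_force": force on the tool from outside, world axes, zero at the start; "torque": the same for the moment, N m; "finger_gap": finger opening in m; "grip_force": force on a finger pad.
Only numpy, scipy, OpenCV 4.12 (cv2) and the standard library are available. Lean on these libraries where they do the work, as an engineer would, in place of code of your own. Each camera call takes 0.05 s, during which the arm holds its last target. There are 200 camera calls.

## Working session

There is one attempt and no reset: what is moved stays moved. The work goes in short steps, Python scripts to look and compute and a tool call to move; the robot and the scene stay as the last step left them, time stands still between calls to the robot, and variables do not carry over. Pictures are saved under pics/ and viewed, at most 14 in all, crops included, and the job is handed in when it is done.

Besides the shell and the picture viewer there is one more tool, called after "Emit:" as name(argument=value, ...) on one line, values as JSON. play_rows: Moves the arm, as the interface text tells. Its arguments: {"type":"object","properties":{"moves":{"type":"array"},"newtons":{"type":"number"}},"required":["moves"]}

```bash
mkdir -p pics; python3 - <<'E'
from station import ctrl, vision
import cv2,numpy as np
for n in("scene","top"):
    r=vision.read_camera(n); cv2.imwrite(f"pics/{n}0.png",r["pixels"]); print(n,r["mtx"].tolist(),np.round(r["cam_to_world"],4).tolist(),[k for k in r])
print(ctrl.sense())
E
```

```text
scene [[592.3620066306514, 0.0, 330.04183778504864], [0.0, 592.3620066306514, 243.30400979304187], [0.0, 0.0, 1.0]] [[-0.6294, 0.503, -0.5923, -0.192], [-0.777, -0.421, 0.4681, 0.553], [-0.0139, 0.7548, 0.6558, 0.8285], [0.0, 0.0, 0.0, 1.0]] ['pixels', 'mtx', 'cam_to_world']
top [[569.399946601797, 0.0, 315.17814752665936], [0.0, 569.399946601797, 242.48967529100028], [0.0, 0.0, 1.0]] [[0.0264, 0.9826, -0.184, 0.303], [-0.9991, 0.0323, 0.0292, 0.0166], [0.0346, 0.1831, 0.9825, 1.1067], [0.0, 0.0, 0.0, 1.0]] ['pixels', 'mtx', 'cam_to_world']
{'clock': 0.1, 'joint_positions': array([-9.43408513e-01,  2.55683111e-01,  1.07114002e-01, -4.04312954e-04,
       -1.42389790e+00, -2.84614347e-01]), 'joint_vel': array([-0.00153907, -0.00093979,  0.00236545,  0.00184825,  0.00218152,
       -0.0005091 ]), 'effort': array([-2.20938804e-03, -3.87599659e+01,  2.38477457e+01,  5.37782863e+00,
       -3.71666290e-03, -4.30308035e-06]), 'position': array([ 0.18475589, -0.51756431,  0.23048355]), 'eef_rot': array([ 5.35638733e-01, -3.09520955e+00, -2.63245514e-03]), 'wrist_force': array([-0.34059169, -0.14176551, -0.52653349]), 'torque': array([-0.01200915,  0.0148557 ,  0.02100947]), 'grip_force': 0.0, 'finger_gap': 0.08543378125565662}
```

View pics/top0.png

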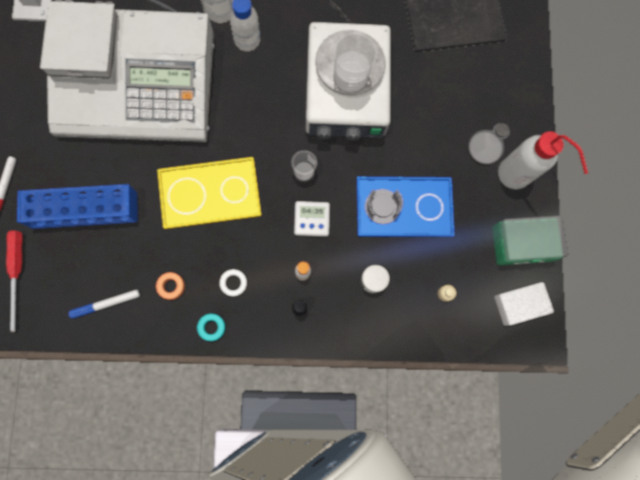

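View pics/scene0.png

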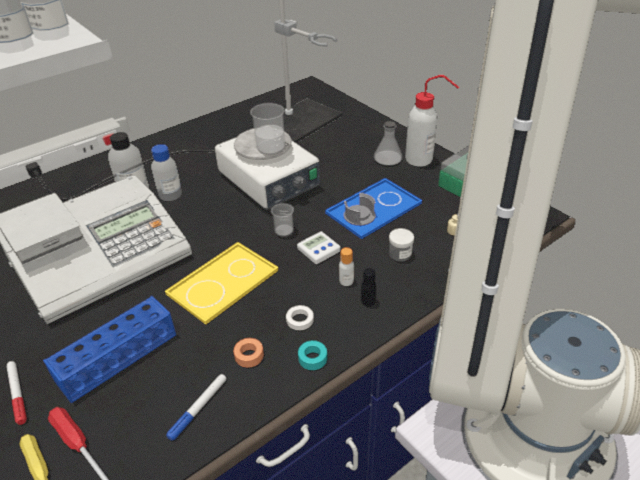

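```bash
cat > h.py <<'E'
from station import ctrl, vision
import cv2,numpy as np
from scipy.spatial.transform import Rotation as R
def world(r,uv,z):
    T=r["cam_to_world"];d=np.linalg.inv(r["mtx"])@np.array([uv[0],uv[1],1.]);d=T[:3,:3]@(d*[1,-1,-1]);c=T[:3,3]
    return c+d*(z-c[2])/d[2]
def pix(r,p):
    T=r["cam_to_world"];q=T[:3,:3].T@(np.array(p)-T[:3,3]);q=r["mtx"]@(q*[1,-1,-1]);return q[:2]/q[2]
def cols(img):
    h=cv2.cvtColor(img,cv2.COLOR_BGR2HSV).astype(int);H,S,V=h[...,0],h[...,1],h[...,2]
    return dict(white=(S<50)&(V>140),orange=(H<16)&(S>110)&(V>100),blue=(H>95)&(H<120)&(S>130)&(V>90),yellow=(H>20)&(H<35)&(S>120)&(V>100),brass=(H>12)&(H<30)&(S>30)&(V>120))
def rel(p,yaw=None):
    """shift cm in tool axes (and turn deg about tool z so tool y lies along world yaw) from the measured pose"""
    s=ctrl.sense();M=R.from_rotvec(s["eef_rot"]).as_matrix()
    out=np.round(M.T@(np.array(p)-s["position"])*100,2)
    t=None
    if yaw is not None:
        v=M.T@[np.cos(yaw),np.sin(yaw),0];t=np.degrees(np.arctan2(-v[0],v[1]));t=round((t+90)%180-90,1)
    return out,t,s["joint_positions"].round(2)
E
python3 - <<'E'
from h import *
r=vision.read_camera("top");im=r["pixels"];C=cols(im)
def comp(c,u,v,z,rad=30):
    m=np.zeros(C[c].shape,np.uint8);m[v-rad:v+rad,u-rad:u+rad]=C[c][v-rad:v+rad,u-rad:u+rad]
    n,l,s,ce=cv2.connectedComponentsWithStats(m)
    i=1+np.argmax(s[1:,4]);cs,_=cv2.findContours((l==i).astype(np.uint8),0,2);(x,y),rd=cv2.minEnclosingCircle(cs[0])
    M=cv2.moments(cv2.convexHull(cs[0]));x2,y2=M["m10"]/M["m00"],M["m01"]/M["m00"]
    print(c,s[i],(x,y,rd),world(r,(x2,y2),z).round(4))
comp("white",233,282,.014);comp("orange",170,286,.02);comp("orange",303,267,.08,12);comp("white",375,279,.05,20);comp("brass",447,292,.035,20)
for c,(a,b,d,e) in dict(yellow=(140,280,140,240),blue=(345,465,165,245)).items():
    m=np.zeros(im.shape[:2],np.uint8);m[d:e,a:b]=C[c][d:e,a:b]
    cs,_=cv2.findContours(m,0,2);k=max(cs,key=cv2.contourArea)
    P=np.array([world(r,p[0],.01)[:2]*1000 for p in cv2.convexHull(k)],np.float32);print(c,cv2.minAreaRect(P))
# circles: white rings
comp("white",186,195,.003,24);comp("white",235,189,.003,18);comp("white",429,207,.003,18)
print(pix(r,[.4,.05,0]))
E
```

```text
white [219 269  28  27 418] (232.64706420898438, 282.29412841796875, 13.753360748291016) [0.4248 0.1404 0.014 ]
orange [155 272  30  28 549] (169.5, 285.5, 14.57748031616211) [0.4144 0.2587 0.02  ]
orange [297 261  13  13  63] (303.0, 267.0, 6.708303928375244) [0.4495 0.0071 0.08  ]
white [362 265  27  27 589] (375.21429443359375, 278.0, 13.728693008422852) [ 0.4369 -0.1289  0.05  ]
brass [438 285  19  16 237] (447.0555419921875, 292.5, 9.069461822509766) [ 0.4152 -0.2683  0.035 ]
yellow ((603.2999267578125, 197.85223388671875), (125.95809173583984, 195.5104522705078), 9.976288795471191)
blue ((588.8955078125, -193.17587280273438), (123.24820709228516, 194.63412475585938), 1.9064983129501343)Traceback (most recent call last):
  File "<stdin>", line 15, in <module>
  File "<stdin>", line 7, in comp
ZeroDivisionError: float division by zero
```

```bash
python3 - <<'E'
from h import *
print(rel([.56,-.18,.26],np.radians(181.9)))
r=vision.read_camera("top");im=r["pixels"]
for uv in((186,195),(235,189),(429.5,207)): print(world(r,uv,.003))
T=vision.read_camera("wrist");M=R.from_rotvec(ctrl.sense()["eef_rot"]).as_matrix();print(T["mtx"],M.T@(T["cam_to_world"][:3,3]-ctrl.sense()["position"]),M.T@T["cam_to_world"][:3,:3])
E
```

```text
(array([-46.69,  19.19,  -2.92]), np.float64(-72.3), array([-0.94,  0.26,  0.11, -0.  , -1.42, -0.28]))
[0.59723099 0.243134   0.003     ]
[0.61308339 0.14685675 0.003     ]
[ 0.58978924 -0.24417842  0.003     ]
[[340.57672625   0.         319.68137507]
 [  0.         340.57672625 242.02375193]
 [  0.           0.           1.        ]] [ 0.08411055 -0.00016737 -0.14133343] [[ 1.05124433e-04  9.46164748e-01  3.23685430e-01]
 [ 9.99997775e-01  5.82526030e-04 -2.02755432e-03]
 [-2.10695562e-03  3.23684923e-01 -9.46162582e-01]]
```

Emit:
play_rows(moves=[-1,-46.7,19.2,-2.9,0,0,-72.3,-1,-46.7,19.2,-2.9,0,0,-72.3,-1,-46.7,19.2,-2.9,0,0,-72.3,-1,-46.7,19.2,-2.9,0,0,-72.3,-1,-46.7,19.2,-2.9,0,0,-72.3,-1,-46.7,19.2,-2.9,0,0,-72.3,-1,-46.7,19.2,-2.9,0,0,-72.3,-1,-46.7,19.2,-2.9,0,0,-72.3], newtons=40)

```text
clock: 1.25
position: [0.5571, -0.1824, 0.2602]
eef_rot: [-2.261, 2.181, -0.0]
wrist_force: [1.3, -0.6, 0.5]
finger_gap: 0.0855
grip_force: 0.0
```

```bash
python3 - <<'E'
from h import *
r=vision.read_camera("wrist");cv2.imwrite("pics/w1.png",r["pixels"]);np.savez("w1.npz",**r)
s=ctrl.sense();print(s["clock"],s["position"],s["eef_rot"],s["joint_positions"].round(2),s["joint_vel"].round(2))
print("cup",pix(r,[.5875,-.148,.04]),"circ",pix(r,[.59,-.244,.003]))
print(rel([.425,.140,.15],np.radians(181.9)))
E
```

```text
1.3 [ 0.56146671 -0.17780628  0.25864789] [-2.26240809e+00  2.17757658e+00  1.29482469e-03] [-0.04  0.33  0.28 -0.   -1.52  0.08] [-0.06 -0.03 -0.11 -0.02  0.02  0.11]
cup [290.67325917 235.8289387 ] circ [291.7481812 144.6219933]
(array([-32.26,  12.43,  10.91]), np.float64(0.3), array([-0.04,  0.33,  0.28, -0.  , -1.52,  0.08]))
```

View pics/w1.png

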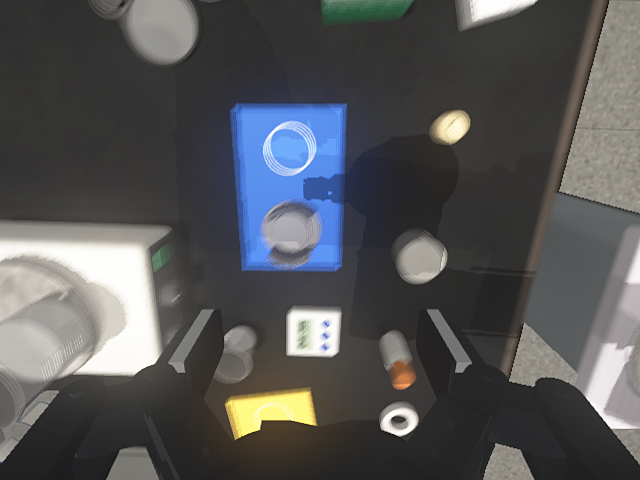

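Emit:
play_rows(moves=[-1,-32.2,12.4,10.9,0,0,0.3,-1,-32.2,12.4,10.9,0,0,0.3,-1,-32.2,12.4,10.9,0,0,0.3,-1,-32.2,12.4,10.9,0,0,0.3,-1,-32.2,12.4,10.9,0,0,0.3,-1,-32.2,12.4,10.9,0,0,0.3,-1,-32.2,12.4,10.9,0,0,0.3,-1,-32.2,12.4,10.9,0,0,0.3])

```text
clock: 2.3
position: [0.4212, 0.1335, 0.1511]
eef_rot: [-2.254, 2.189, -0.001]
wrist_force: [-0.4, -0.8, -0.1]
finger_gap: 0.0853
grip_force: 0.0
```

```bash
cat >> h.py <<'E'
def blob(r,c,p,rad=70):
    """centre in the image of the blob of colour c near world point p, turned into world at p's height"""
    u,v=pix(r,p).round().astype(int);m=cols(r["pixels"])[c].astype(np.uint8);w=np.zeros_like(m);cv2.circle(w,(int(u),int(v)),rad,1,-1);m&=w
    m=cv2.morphologyEx(m,cv2.MORPH_OPEN,np.ones((3,3)))
    cs,_=cv2.findContours(m,0,2);k=max(cs,key=cv2.contourArea);e=cv2.fitEllipse(cv2.convexHull(k))
    return world(r,e[0],p[2]).round(4),np.round(e[0],1),np.round(e[1],1)
def look(name):
    r=vision.read_camera("wrist");cv2.imwrite(f"pics/{name}.png",r["pixels"]);s=ctrl.sense();print(s["clock"],s["position"].round(4),s["joint_vel"].round(3).max());return r
E
python3 - <<'E'
from h import *
r=look("w2");print(pix(r,[.425,.14,.014]));b=blob(r,"white",[.425,.14,.014]);print(b);print(rel([b[0][0],b[0][1],-.001],np.radians(181.9)))
print(blob(r,"orange",[.414,.259,.02]))
E
```

```text
2.35 [0.4215 0.1332 0.1513] 0.004
[314.26267373 235.78639647]
(array([0.4243, 0.1395, 0.014 ]), array([315.1, 235.3]), array([53.7, 56.2]))
(array([-0.62, -0.29, 15.23]), np.float64(-0.3), array([ 0.66,  0.08, -0.31,  0.  , -1.18, -0.64]))
(array([0.4144, 0.2526, 0.02  ]), array([322.5, 350.6]), array([52.5, 53.9]))
```

View pics/w2.png

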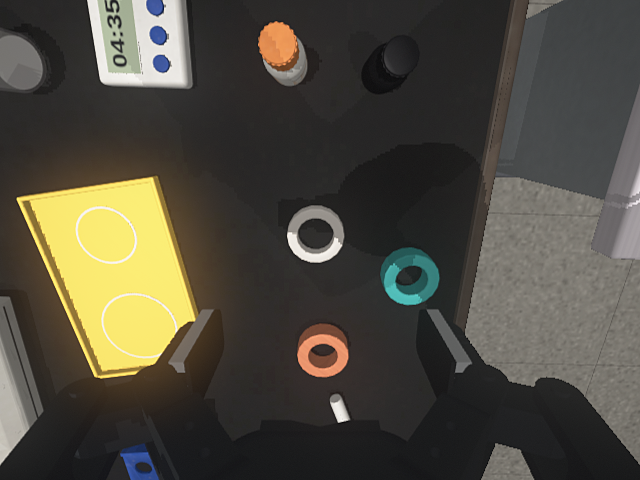

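Emit:
play_rows(moves=[-1,-0.7,-0.3,6,0,0,-0.3,-1,-0.7,-0.3,11,0,0,-0.3,-1,-0.7,-0.3,15.2,0,0,-0.3,-1,-0.7,-0.3,15.2,0,0,-0.3,1,-0.7,-0.3,15.2,0,0,-0.3,1,-0.7,-0.3,15.2,0,0,-0.3,1,-0.7,-0.3,15.2,0,0,-0.3,1,-0.7,-0.3,15.2,0,0,-0.3])

```text
clock: 3.35
position: [0.4255, 0.1415, 0.001]
eef_rot: [-2.256, 2.18, -0.002]
wrist_force: [-0.6, -1.2, 5.0]
finger_gap: 0.0477
grip_force: 41.0
```

```bash
python3 - <<'E'
from h import *
print(ctrl.sense()["position"])
print(rel([.5875,-.148,.15],np.radians(181.9)))
E
```

```text
[0.42546039 0.14145179 0.00103757]
(array([ 29.46, -15.25, -14.89]), np.float64(0.1), array([ 0.67,  0.27, -0.53,  0.  , -0.77, -0.64]))
```

Emit:
play_rows(moves=[1,0,0,-6.2,0,0,0,1,0,0,-12,0,0,0,1,29.4,-15.2,-14.9,0,0,0,1,29.4,-15.2,-14.9,0,0,0,1,29.4,-15.2,-14.9,0,0,0,1,29.4,-15.2,-14.9,0,0,0,1,29.4,-15.2,-14.9,0,0,0,1,29.4,-15.2,-14.9,0,0,0])

```text
clock: 4.35
position: [0.5869, -0.1513, 0.1492]
eef_rot: [-2.254, 2.186, -0.003]
wrist_force: [-0.3, 0.4, -0.8]
finger_gap: 0.0475
grip_force: 41.9
```

Emit:
play_rows(moves=[1,0,0,0,0,0,0,1,0,0,0,0,0,0,1,0,0,0,0,0,0,1,0,0,0,0,0,0,1,0,0,0,0,0,0,1,0,0,0,0,0,0,1,0,0,0,0,0,0,1,0,0,0,0,0,0])

```text
clock: 5.35
position: [0.5858, -0.148, 0.1479]
eef_rot: [2.259, -2.183, -0.0]
wrist_force: [-0.2, -0.1, -0.9]
finger_gap: 0.0476
grip_force: 41.9
```

```bash
python3 - <<'E'
from h import *
r=look("w3");np.savez("w3.npz",**r)
print(rel([.5875,-.148,.15],np.radians(181.9)),ctrl.sense()["finger_gap"])
# tray: fit at lip plane and circle
m=cols(r["pixels"])["blue"].astype(np.uint8);cs,_=cv2.findContours(m,0,2);k=max(cs,key=cv2.contourArea)
P=np.array([world(r,p[0],.01)[:2]*1000 for p in cv2.convexHull(k)],np.float32);print(cv2.minAreaRect(P))
print("cup top",pix(r,[.5875,-.148,.042]))
E
```

```text
5.4 [ 0.5857 -0.148   0.1479] 0.002
(array([ 0.  , -0.18, -0.21]), np.float64(0.0), array([ 0.01,  0.4 ,  0.1 , -0.  , -1.27,  0.02])) 0.04743661803451663
((588.0281982421875, -193.3952178955078), (119.30052185058594, 188.25131225585938), 1.7242876291275024)
cup top [316.43250231 240.44256221]
```

View pics/w3.png

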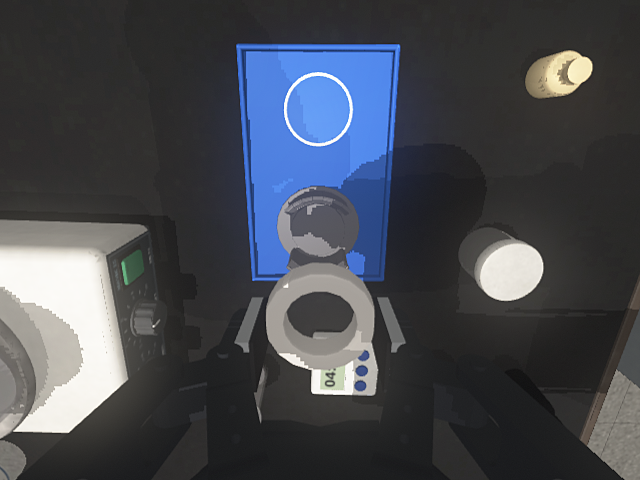

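```bash
python3 - <<'E'
from h import *
r=np.load("w3.npz");im=r["pixels"]
t=np.linspace(0,2*np.pi,100)
o=im.copy()
for dy,c in((0,(0,0,255)),(-.0015,(0,255,0))):
    for rad in(.016,.025):
        p=np.array([pix(r,[.5857+rad*np.cos(a),-.148+dy+rad*np.sin(a),.161]) for a in t]);cv2.polylines(o,[p.round().astype(np.int32)],True,c,1)
for cx,cy,z,rad in((.587,-.1482,.042,.037),(.587,-.1482,.015,.023),(.5895,-.2434,.003,.025)):
    p=np.array([pix(r,[cx+rad*np.cos(a),cy+rad*np.sin(a),z]) for a in t]);cv2.polylines(o,[p.round().astype(np.int32)],True,(255,0,255),1)
cv2.imwrite("pics/w3o.png",cv2.resize(o[50:390,220:420],None,fx=1.75,fy=1.75,interpolation=2))
E
```

```text
(no output)
```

View pics/w3o.png

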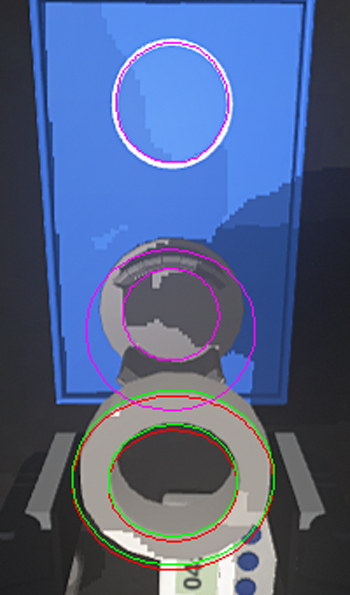

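Emit:
play_rows(moves=[1,-0.1,-0.15,4,0,0,0,1,-0.1,-0.15,8,0,0,0,1,-0.1,-0.15,10,0,0,0,1,-0.1,-0.15,11,0,0,0,1,-0.1,-0.15,12,0,0,0,1,-0.1,-0.15,12.6,0,0,0,1,-0.1,-0.15,13,0,0,0,1,-0.1,-0.15,13,0,0,0])

```text
clock: 6.4
position: [0.5873, -0.147, 0.018]
eef_rot: [-2.259, 2.183, -0.0]
wrist_force: [-0.2, 0.6, 0.1]
finger_gap: 0.0474
grip_force: 41.9
```

Emit:
play_rows(moves=[1,0,0,0.15,0,0,0,-0.3,0,0,0.15,0,0,0,-0.3,0,0,0.15,0,0,0,-0.5,0,0,0.1,0,0,0,-0.5,0,0,-4,0,0,0,-0.5,0,0,-9,0,0,0,-1,0,0,-13.2,0,0,0,-1,0,0,-13.2,0,0,0])

```text
clock: 7.4
position: [0.5896, -0.1474, 0.1545]
eef_rot: [-2.255, 2.18, -0.011]
wrist_force: [0.1, 0.9, 0.1]
finger_gap: 0.0855
grip_force: 0.0
```

```bash
python3 - <<'E'
from h import *
r=look("w4");np.savez("w4.npz",**r)
im=r["pixels"];o=im.copy();t=np.linspace(0,2*np.pi,100)
for cx,cy,z,rad in((.587,-.1482,.029,.025),(.587,-.1482,.029,.016),(.5895,-.2434,.003,.025)):
    p=np.array([pix(r,[cx+rad*np.cos(a),cy+rad*np.sin(a),z]) for a in t]);cv2.polylines(o,[p.round().astype(np.int32)],True,(255,0,255),1)
cv2.imwrite("pics/w4o.png",np.hstack([cv2.resize(x[70:300,220:420],None,fx=2,fy=2,interpolation=2) for x in(im,o)]))
print(rel([.4144,.2555,.13],np.radians(181.9)))
E
```

```text
7.45 [ 0.5882 -0.147   0.1519] 0.033
(array([-40.81,  16.01,   2.12]), np.float64(0.0), array([ 0.01,  0.4 ,  0.11,  0.  , -1.28,  0.02]))
```

View pics/w4o.png

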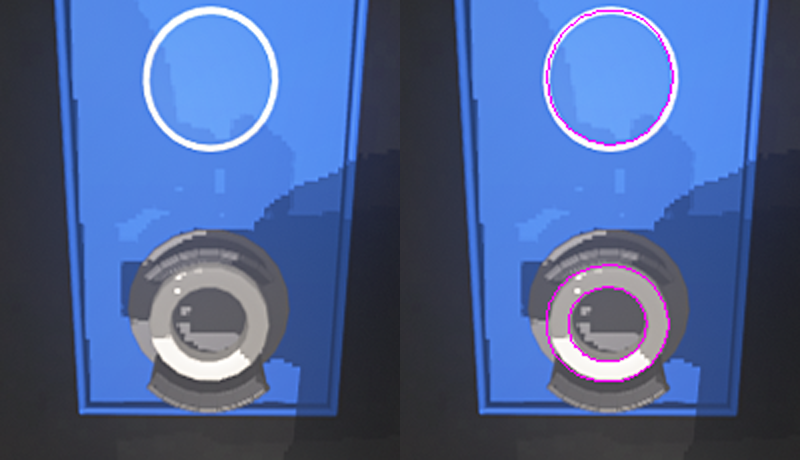

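Emit:
play_rows(moves=[-1,-40.8,16,2,0,0,0,-1,-40.8,16,2,0,0,0,-1,-40.8,16,2,0,0,0,-1,-40.8,16,2,0,0,0,-1,-40.8,16,2,0,0,0,-1,-40.8,16,2,0,0,0,-1,-40.8,16,2,0,0,0,-1,-40.8,16,2,0,0,0])

```text
clock: 8.45
position: [0.4113, 0.258, 0.1286]
eef_rot: [2.263, -2.176, -0.001]
wrist_force: [-0.2, -0.8, -0.1]
finger_gap: 0.0851
grip_force: 0.0
```

Emit:
play_rows(moves=[-1,0,0,0,0,0,0,-1,0,0,0,0,0,0,-1,0,0,0,0,0,0,-1,0,0,0,0,0,0,-1,0,0,0,0,0,0,-1,0,0,0,0,0,0,-1,0,0,0,0,0,0,-1,0,0,0,0,0,0])

```text
clock: 9.45
position: [0.4135, 0.2554, 0.1299]
eef_rot: [2.259, -2.183, -0.0]
wrist_force: [-0.1, -0.3, 0.1]
finger_gap: 0.0855
grip_force: 0.0
```

```bash
python3 - <<'E'
from h import *
r=look("w5");im=r["pixels"]
for z in(.02,.01,0.): print(blob(r,"orange",[.4144,.2555,z]))
b=[.4144,.2575]
# best circle: compare ring mask with predicted top annulus/hole outlines
g=cv2.cvtColor(im,cv2.COLOR_BGR2GRAY).astype(float);m=cols(im)["orange"].astype(np.float32)
from scipy.optimize import minimize
t=np.linspace(0,2*np.pi,72,endpoint=False)
def tops(c):
    v=0
    for rad,s in((.0125,-1),(.0155,1)):
        for a in t:
            u=pix(r,[c[0]+rad*np.cos(a),c[1]+rad*np.sin(a),.02]);v+=s*cv2.getRectSubPix(g.astype(np.float32),(1,1),tuple(map(float,u)))[0,0]
    return v
best=max(((tops((x,y)),x,y) for x in np.arange(.409,.4205,.001) for y in np.arange(.25,.265,.001)));print(best)
print(rel([best[1],best[2],-.001],np.radians(181.9)))
E
```

```text
9.5 [0.4134 0.2554 0.1299] 0.001
(array([0.4141, 0.2566, 0.02  ]), array([317.9, 240.2]), array([62.1, 64.4]))
(array([0.414, 0.26 , 0.01 ]), array([317.9, 240.2]), array([62.1, 64.4]))
(array([0.414 , 0.2634, 0.    ]), array([317.9, 240.2]), array([62.1, 64.4]))
(np.float32(5474.6226), np.float64(0.414), np.float64(0.259))
(array([-0.36, -0.07, 13.09]), np.float64(0.0), array([ 0.88,  0.19, -0.24, -0.  , -1.14, -0.84]))
```

View pics/w5.png

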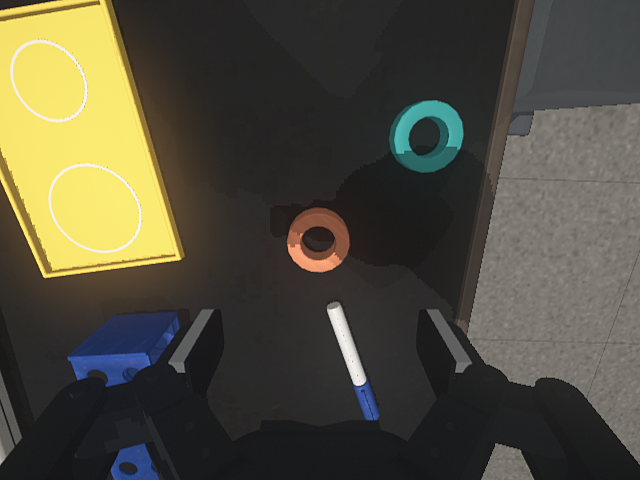

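Emit:
play_rows(moves=[-1,-0.26,-0.06,5,0,0,0,-1,-0.26,-0.06,10,0,0,0,-1,-0.26,-0.06,12.9,0,0,0,-1,-0.26,-0.06,12.9,0,0,0,1,-0.26,-0.06,12.9,0,0,0,1,-0.26,-0.06,12.9,0,0,0,1,-0.26,-0.06,12.9,0,0,0,1,-0.26,-0.06,12.9,0,0,0])

```text
clock: 10.5
position: [0.415, 0.259, 0.003]
eef_rot: [-2.257, 2.181, -0.0]
wrist_force: [-1.4, 0.1, 6.9]
finger_gap: 0.0483
grip_force: 40.7
```

```bash
python3 - <<'E'
from h import *
print(ctrl.sense()["position"]);print(rel([.587,-.147,.15],np.radians(181.9)))
E
```

```text
[0.41495496 0.25899104 0.0029606 ]
(array([ 41.13, -15.84, -14.76]), np.float64(0.1), array([ 0.88,  0.33, -0.42,  0.  , -0.81, -0.85]))
```

Emit:
play_rows(moves=[1,0,0,-6.2,0,0,0,1,5,-2,-12,0,0,0,1,41.1,-15.8,-14.8,0,0,0,1,41.1,-15.8,-14.8,0,0,0,1,41.1,-15.8,-14.8,0,0,0,1,41.1,-15.8,-14.8,0,0,0,1,41.1,-15.8,-14.8,0,0,0,1,41.1,-15.8,-14.8,0,0,0])

```text
clock: 11.5
position: [0.5769, -0.1266, 0.1479]
eef_rot: [-2.258, 2.182, -0.002]
wrist_force: [1.5, 1.4, -0.4]
finger_gap: 0.0483
grip_force: 42.2
```

```bash
python3 - <<'E'
from h import *
print(ctrl.sense()["position"],ctrl.sense()["joint_vel"]);print(rel([.587,-.147,.15],np.radians(181.9)))
E
```

```text
[ 0.57688915 -0.12660658  0.14786092] [-8.53937996e-01  4.80045218e-01  8.33660175e-01  5.72406835e-04
 -3.48350942e-01  8.55113309e-01]
(array([ 2.07, -0.94, -0.21]), np.float64(0.0), array([ 0.05,  0.37,  0.06, -0.  , -1.26, -0.01]))
```

Emit:
play_rows(moves=[1,0.5,-0.2,0,0,0,0,1,0.5,-0.2,0,0,0,0,1,0.5,-0.2,0,0,0,0,1,0.5,-0.2,0,0,0,0,1,0.5,-0.2,0,0,0,0,1,0.5,-0.2,0,0,0,0,1,0.5,-0.2,0,0,0,0,1,0.5,-0.2,0,0,0,0])

```text
clock: 12.5
position: [0.5784, -0.1296, 0.1464]
eef_rot: [2.259, -2.184, -0.0]
wrist_force: [-0.4, 0.4, 0.1]
finger_gap: 0.0483
grip_force: 42.2
```

```bash
python3 - <<'E'
from h import *
r=look("w6");im=r["pixels"];s=ctrl.sense();p=s["position"]
g=cv2.GaussianBlur(cv2.cvtColor(im,cv2.COLOR_BGR2GRAY),(3,3),0).astype(np.float32);t=np.linspace(0,2*np.pi,90,endpoint=False)
zt=p[2]-.003+.02
u=pix(r,[p[0],p[1],zt]);print("tcp pix",u)
m=cols(im)["orange"].astype(np.uint8);cs,h=cv2.findContours(m,cv2.RETR_CCOMP,2)
for k in cs:
    if cv2.contourArea(k)>1500:
        e=cv2.fitEllipse(k);print(e,world(r,e[0],zt)-p)
print(rel([.587,-.147,.15],np.radians(181.9)))
o=im.copy()
for dy,c in((0,(255,0,0)),(-.002,(0,255,0))):
    q=np.array([pix(r,[p[0]+.014*np.cos(a),p[1]+dy+.014*np.sin(a),zt]) for a in t]);cv2.polylines(o,[q.round().astype(np.int32)],True,c,1)
cv2.imwrite("pics/w6o.png",np.hstack([cv2.resize(x[150:390,240:400],None,fx=2.4,fy=2.4,interpolation=2) for x in(im,o)]))
E
```

```text
12.55 [ 0.5784 -0.1296  0.1464] 0.001
tcp pix [318.33499403 333.22367405]
((319.65020751953125, 321.7102966308594), (112.3861312866211, 114.45404052734375), 7.817059516906738) [-0.00036852 -0.00565417  0.017     ]
(array([ 1.77, -0.8 , -0.36]), np.float64(0.0), array([ 0.04,  0.38,  0.06, -0.  , -1.26, -0.01]))
```

View pics/w6o.png

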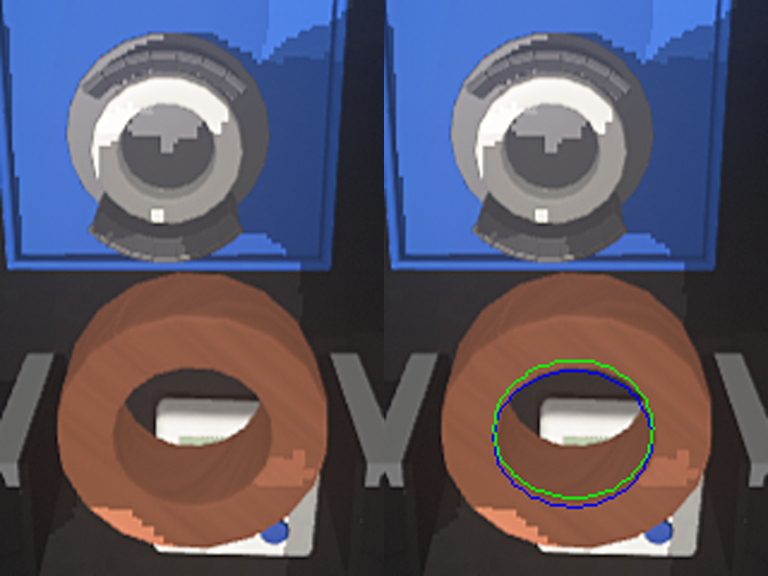

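Emit:
play_rows(moves=[1,1.8,-0.8,0,0,0,0,1,1.84,-0.82,4,0,0,0,1,1.84,-0.82,7.5,0,0,0,1,1.84,-0.82,8.5,0,0,0,1,1.84,-0.82,9.5,0,0,0,1,1.84,-0.82,10.5,0,0,0,1,1.84,-0.82,11.3,0,0,0,1,1.84,-0.82,11.3,0,0,0])

```text
clock: 13.55
position: [0.5869, -0.1476, 0.0331]
eef_rot: [2.258, -2.183, -0.001]
wrist_force: [0.7, -0.1, -1.7]
finger_gap: 0.0485
grip_force: 42.2
```

Emit:
play_rows(moves=[1,0,0,0.1,0,0,0,-0.3,0,0,0.1,0,0,0,-0.3,0,0,0.1,0,0,0,-0.5,0,0,0.05,0,0,0,-0.5,0,0,-4,0,0,0,-0.5,0,0,-9,0,0,0,-1,0,0,-12,0,0,0,-1,0,0,-12,0,0,0])

```text
clock: 14.55
position: [0.5889, -0.148, 0.1569]
eef_rot: [-2.256, 2.181, -0.008]
wrist_force: [-0.1, 0.0, -0.9]
finger_gap: 0.0853
grip_force: 0.0
```

```bash
python3 - <<'E'
from h import *
r=look("w7");im=r["pixels"];o=im.copy();t=np.linspace(0,2*np.pi,90)
for cx,cy,z,rad in((.587,-.1482,.049,.025),(.587,-.1482,.049,.014)):
    p=np.array([pix(r,[cx+rad*np.cos(a),cy+rad*np.sin(a),z]) for a in t]);cv2.polylines(o,[p.round().astype(np.int32)],True,(255,0,255),1)
cv2.imwrite("pics/w7o.png",np.hstack([cv2.resize(x[70:300,220:420],None,fx=2,fy=2,interpolation=2) for x in(im,o)]))
print(blob(r,"white",[.437,-.129,.05]));print(rel([.437,-.129,.15],np.radians(181.9)))
E
```

```text
14.6 [ 0.5878 -0.1477  0.1547] 0.026
(array([ 0.4393, -0.1318,  0.05  ]), array([508.8, 266.1]), array([57.6, 66.1]))
(array([-2.38, 15.01,  0.43]), np.float64(0.0), array([ 0.01,  0.39,  0.11, -0.  , -1.28,  0.02]))
```

View pics/w7o.png

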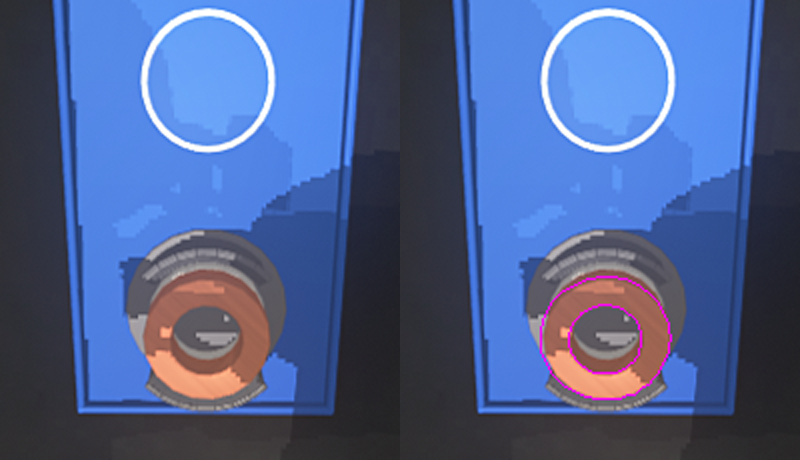

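Emit:
play_rows(moves=[-1,-1.8,14.9,0,0,0,0,-1,-1.8,14.9,0,0,0,0,-1,-1.8,14.9,0,0,0,0,-1,-1.8,14.9,3,0,0,0,-1,-1.8,14.9,8,0,0,0,-1,-1.8,14.9,12.7,0,0,0,-1,-1.8,14.9,12.7,0,0,0,-1,-1.8,14.9,12.7,0,0,0])

```text
clock: 15.6
position: [0.4385, -0.1349, 0.0276]
eef_rot: [-2.259, 2.183, -0.002]
wrist_force: [0.5, 0.3, 0.7]
finger_gap: 0.0853
grip_force: 0.0
```

Emit:
play_rows(moves=[1,0,0,0,0,0,0,1,0,0,0,0,0,0,1,0,0,0,0,0,0,1,0,0,0,0,0,0,1,0,0,0,0,0,0,1,0,0,-2,0,0,0,1,0,0,-6,0,0,0,1,0,0,-12,0,0,0])

```text
clock: 16.6
position: [0.4363, -0.1346, 0.147]
eef_rot: [2.257, -2.182, -0.004]
wrist_force: [1.8, -0.6, 0.1]
finger_gap: 0.0471
grip_force: 41.4
```

```bash
python3 - <<'E'
from h import *
r=look("w8");p=ctrl.sense()["position"];print(p,ctrl.sense()["finger_gap"])
# expected pad-held jar: top at TCP +~.024
b=blob(r,"white",[p[0],p[1],p[2]+.024],90);print(b,b[0]-p)
a=np.arctan2(.5972-.6131,.0962);print(rel([.597,.243,.16],np.radians(181.9)))
E
```

```text
16.65 [ 0.4415 -0.1361  0.1566] 0.229
[ 0.44146741 -0.13613839  0.15660855] 0.04723970544231493
(array([ 0.4365, -0.1407,  0.1806]), array([318.6, 345.1]), array([112.3, 119.8])) [-0.00496741 -0.00456161  0.02399145]
(array([-37.34, -16.89,  -0.28]), np.float64(0.1), array([ 0.05,  0.11, -0.27,  0.  , -1.18, -0.01]))
```

Emit:
play_rows(moves=[1,-36.9,-16.7,0,0,0,0,1,-36.9,-16.7,0,0,0,0,1,-36.9,-16.7,0,0,0,0,1,-36.9,-16.7,0,0,0,0,1,-36.9,-16.7,0,0,0,0,1,-36.9,-16.7,0,0,0,0,1,-36.9,-16.7,0,0,0,0,1,-36.9,-16.7,0,0,0,0])

```text
clock: 17.65
position: [0.5922, 0.2418, 0.1455]
eef_rot: [2.261, -2.181, -0.001]
wrist_force: [-0.0, -0.9, -1.0]
finger_gap: 0.0476
grip_force: 41.5
```

Emit:
play_rows(moves=[1,0,0,0,0,0,0,1,0,0,0,0,0,0,1,0,0,0,0,0,0,1,0,0,0,0,0,0,1,0,0,0,0,0,0,1,0,0,0,0,0,0,1,0,0,0,0,0,0,1,0,0,0,0,0,0])

```text
clock: 18.65
position: [0.5921, 0.2397, 0.1464]
eef_rot: [2.259, -2.183, -0.0]
wrist_force: [1.1, -0.9, -1.1]
finger_gap: 0.0474
grip_force: 41.5
```

```bash
python3 - <<'E'
from h import *
r=look("w9");im=r["pixels"];s=ctrl.sense();p=s["position"];print(p,s["finger_gap"])
m=cols(im)["yellow"].astype(np.uint8);cs,_=cv2.findContours(m,0,2);k=max(cs,key=cv2.contourArea)
o=im.copy();t=np.linspace(0,2*np.pi,90)
for cx,cy,z,rad,c in((.597,.243,.003,.035,(255,0,255)),(.613,.147,.003,.025,(255,0,255)),(p[0],p[1]+.005,p[2]-.0276+.05,.0245,(0,255,0))):
    q=np.array([pix(r,[cx+rad*np.cos(a),cy+rad*np.sin(a),z]) for a in t]);cv2.polylines(o,[q.round().astype(np.int32)],True,c,1)
cv2.imwrite("pics/w9o.png",o)
E
```

```text
18.7 [0.5921 0.2397 0.1464] 0.001
[0.59206737 0.23972619 0.14642478] 0.04752049778583693
```

View pics/w9o.png

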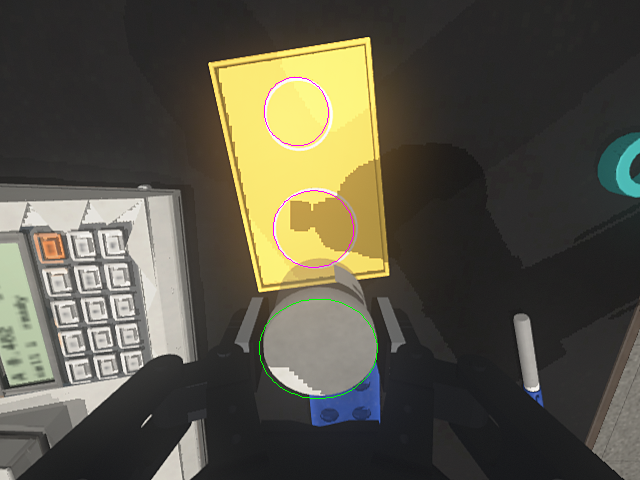

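Emit:
play_rows(moves=[1,0.1,-0.35,4,0,0,0,1,0.1,-0.35,8,0,0,0,1,0.1,-0.35,10.5,0,0,0,1,0.1,-0.35,11.2,0,0,0,1,0.1,-0.35,11.5,0,0,0,1,0.1,-0.35,11.5,0,0,0,1,0.1,-0.35,11.5,0,0,0,1,0.1,-0.35,11.5,0,0,0])

```text
clock: 19.7
position: [0.5959, 0.239, 0.0322]
eef_rot: [-2.258, 2.183, -0.0]
wrist_force: [-1.1, -0.0, -0.8]
finger_gap: 0.0473
grip_force: 41.5
```

Emit:
play_rows(moves=[-0.3,0,0,0,0,0,0,-0.3,0,0,0,0,0,0,-0.5,0,0,0,0,0,0,-0.5,0,0,-2,0,0,0,-0.5,0,0,-6,0,0,0,-1,0,0,-12,0,0,0,-1,0,0,-12,0,0,0,-1,0,0,-12,0,0,0])

```text
clock: 20.7
position: [0.5954, 0.2389, 0.1514]
eef_rot: [-2.258, 2.183, 0.001]
wrist_force: [-0.1, 0.6, -0.9]
finger_gap: 0.0852
grip_force: 0.0
```

```bash
python3 - <<'E'
from h import *
r=look("w10");print(blob(r,"white",[.5955,.2435,.053],60))
print(rel([.415,-.268,.15],np.radians(181.9)))
E
```

```text
20.75 [0.595  0.2386 0.1503] 0.014
(array([0.5947, 0.242 , 0.053 ]), array([319.4, 247.6]), array([62.2, 63.5]))
(array([50.03, 19.7 ,  0.09]), np.float64(0.0), array([ 0.62,  0.47,  0.21, -0.  , -1.32, -0.59]))
```

Emit:
play_rows(moves=[-1,50,19.7,0,0,0,0,-1,50,19.7,0,0,0,0,-1,50,19.7,0,0,0,0,-1,50,19.7,0,0,0,0,-1,50,19.7,0,0,0,0,-1,50,19.7,0,0,0,0,-1,50,19.7,0,0,0,0,-1,50,19.7,0,0,0,0])

```text
clock: 21.75
position: [0.4265, -0.2338, 0.1503]
eef_rot: [2.258, -2.182, -0.003]
wrist_force: [1.8, 0.9, 0.4]
finger_gap: 0.0855
grip_force: 0.0
```

Emit:
play_rows(moves=[-1,1,0.5,0,0,0,0,-1,2,1,0,0,0,0,-1,2,1,0,0,0,0,-1,2,1,0,0,0,0,-1,2,1,0,0,0,0,-1,2,1,0,0,0,0,-1,2,1,0,0,0,0,-1,2,1,0,0,0,0])

```text
clock: 22.75
position: [0.4189, -0.2526, 0.1515]
eef_rot: [-2.259, 2.183, -0.0]
wrist_force: [1.3, -0.1, -0.1]
finger_gap: 0.0854
grip_force: 0.0
```

```bash
python3 - <<'E'
from h import *
r=look("w11")
for z in(.03,.02):print(blob(r,"brass",[.415,-.268,z],60))
print(rel([.415,-.268,.004],np.radians(181.9)))
E
```

```text
22.8 [ 0.4189 -0.2526  0.1515] 0.001
(array([ 0.4164, -0.276 ,  0.03  ]), array([322.9, 206.1]), array([35.9, 40.3]))
(array([ 0.4163, -0.2737,  0.02  ]), array([322.9, 206.1]), array([35.9, 40.3]))
(array([ 1.52,  0.44, 14.75]), np.float64(0.0), array([-0.22,  0.18, -0.2 , -0.  , -1.19,  0.26]))
```

View pics/w11.png

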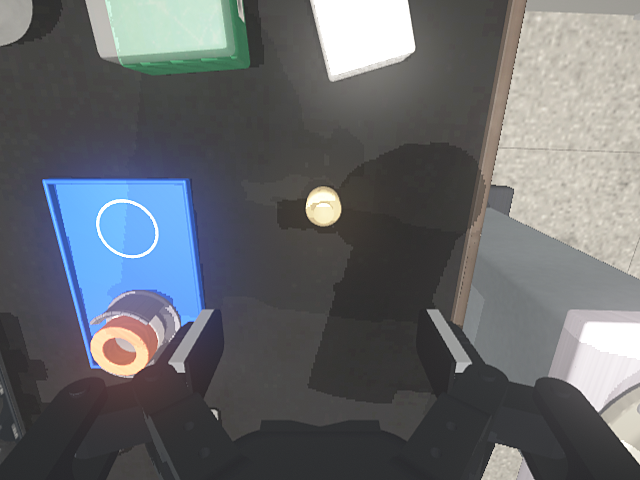

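Emit:
play_rows(moves=[-1,1.8,0.33,5,0,0,0,-1,1.8,0.33,10,0,0,0,-1,1.8,0.33,14.6,0,0,0,-1,1.8,0.33,14.6,0,0,0,1,1.8,0.33,14.6,0,0,0,1,1.8,0.33,14.6,0,0,0,1,1.8,0.33,14.6,0,0,0,1,1.8,0.33,14.6,0,0,0])

```text
clock: 23.8
position: [0.417, -0.2711, 0.0069]
eef_rot: [-2.259, 2.182, -0.004]
wrist_force: [-2.2, 1.3, 7.0]
finger_gap: 0.0261
grip_force: 39.2
```

Emit:
play_rows(moves=[1,0,0,0,0,0,0,1,0,0,0,0,0,0,1,0,0,-2,0,0,0,1,0,0,-6,0,0,0,1,0,0,-12,0,0,0,1,0,0,-15,0,0,0,1,0,0,-15,0,0,0,1,0,0,-15,0,0,0])

```text
clock: 24.8
position: [0.4155, -0.2702, 0.1545]
eef_rot: [-2.258, 2.184, 0.003]
wrist_force: [0.4, -0.4, -1.1]
finger_gap: 0.0263
grip_force: 39.9
```

```bash
python3 - <<'E'
from h import *
r=look("w12");p=ctrl.sense()["position"]
b=blob(r,"brass",[p[0],p[1],p[2]+.025],70);print(b,b[0]-p)
print(rel([.6115,.148,.155],np.radians(181.9)))
E
```

```text
24.85 [ 0.4152 -0.2702  0.1541] 0.007
(array([ 0.4154, -0.2811,  0.1791]), array([319.4, 320.7]), array([65.6, 94.1])) [ 0.00016241 -0.01086409  0.02499514]
(array([-41.14, -21.02,  -0.08]), np.float64(0.0), array([-0.26,  0.19, -0.18, -0.  , -1.21,  0.29]))
```

Emit:
play_rows(moves=[1,-41.2,-21,0,0,0,0,1,-41.2,-21,0,0,0,0,1,-41.2,-21,0,0,0,0,1,-41.2,-21,0,0,0,0,1,-41.2,-21,0,0,0,0,1,-41.2,-21,0,0,0,0,1,-41.2,-21,0,0,0,0,1,-41.2,-21,0,0,0,0])

```text
clock: 25.85
position: [0.612, 0.1511, 0.1526]
eef_rot: [2.259, -2.178, -0.003]
wrist_force: [-0.5, -1.5, -2.2]
finger_gap: 0.0261
grip_force: 39.9
```

Emit:
play_rows(moves=[1,0,0,0,0,0,0,1,0,0,0,0,0,0,1,0,0,0,0,0,0,1,0,0,0,0,0,0,1,0,0,0,0,0,0,1,0,0,0,0,0,0,1,0,0,0,0,0,0,1,0,0,0,0,0,0])

```text
clock: 26.85
position: [0.6121, 0.1481, 0.1554]
eef_rot: [2.259, -2.183, -0.0]
wrist_force: [-0.1, -0.6, -1.3]
finger_gap: 0.0261
grip_force: 39.9
```

```bash
python3 - <<'E'
from h import *
r=look("w13");p=ctrl.sense()["position"]
im=r["pixels"];o=im.copy();t=np.linspace(0,2*np.pi,90)
zb=p[2]-.005
for cx,cy,z,rad,c in((.6115,.148,.003,.025,(255,0,255)),(.5955,.2425,.053,.0245,(255,0,255)),(p[0],p[1],zb+.029,.014,(0,255,0)),(p[0],p[1],zb+.04,.008,(0,0,255)),(p[0],p[1],zb,.014,(255,0,0))):
    q=np.array([pix(r,[cx+rad*np.cos(a),cy+rad*np.sin(a),z]) for a in t]);cv2.polylines(o,[q.round().astype(np.int32)],True,c,1)
cv2.imwrite("pics/w13o.png",o[60:460,160:480])
print(rel([.6115,.149,.009],np.radians(181.9)))
E
```

```text
26.9 [0.6121 0.1481 0.1554] 0.001
(array([-0.09,  0.06, 14.64]), np.float64(0.0), array([ 0.49,  0.44,  0.19,  0.  , -1.32, -0.45]))
```

View pics/w13o.png

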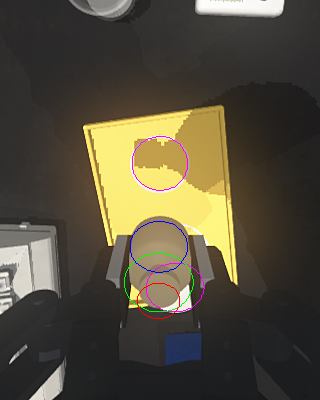

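Emit:
play_rows(moves=[1,-0.3,0.06,5,0,0,0,1,-0.3,0.06,10,0,0,0,1,-0.3,0.06,13,0,0,0,1,-0.3,0.06,14,0,0,0,1,-0.3,0.06,14.4,0,0,0,1,-0.3,0.06,14.6,0,0,0,1,-0.3,0.06,14.6,0,0,0,1,-0.3,0.06,14.6,0,0,0])

```text
clock: 27.9
position: [0.6118, 0.1513, 0.0103]
eef_rot: [-2.258, 2.183, -0.001]
wrist_force: [-0.4, -0.2, -0.9]
finger_gap: 0.0265
grip_force: 39.9
```

Emit:
play_rows(moves=[1,0,0,0.1,0,0,0,1,0,0,0.15,0,0,0,0,0,0,0.15,0,0,0,0,0,0,0.15,0,0,0,-0.2,0,0,0.1,0,0,0,-0.2,0,0,-3,0,0,0,-0.2,0,0,-9,0,0,0,-0.2,0,0,-14.5,0,0,0])

```text
clock: 28.9
position: [0.6114, 0.1509, 0.1563]
eef_rot: [2.259, -2.183, 0.001]
wrist_force: [2.3, 0.3, 0.2]
finger_gap: 0.0511
grip_force: 0.0
```

```bash
python3 - <<'E'
from h import *
print(rel([.440,.007,.15],np.radians(91.9)))
r=vision.read_camera("top");im=r["pixels"];print(ctrl.sense()["position"])
E
```

```text
(array([13.8 , 17.62,  0.63]), np.float64(-90.0), array([ 0.49,  0.44,  0.19,  0.  , -1.32, -0.46]))
[0.6152619  0.15136602 0.16551116]
```

Emit:
play_rows(moves=[-1,13.8,17.6,0,0,0,-84,-1,13.8,17.6,0,0,0,-84,-1,13.8,17.6,0,0,0,-84,-1,13.8,17.6,0,0,0,-84,-1,13.8,17.6,0,0,0,-84,-1,13.8,17.6,0,0,0,-84,-1,13.8,17.6,0,0,0,-84,-1,13.8,17.6,0,0,0,-84])

```text
clock: 29.95
position: [0.4401, 0.0072, 0.1543]
eef_rot: [-3.14, 0.103, -0.0]
wrist_force: [-0.6, 0.7, -0.3]
finger_gap: 0.0852
grip_force: 0.0
```

Emit:
play_rows(moves=[-1,0,0,0,0,0,-6,-1,0,0,0,0,0,-6,-1,0,0,0,0,0,-6,-1,0,0,0,0,0,-6,-1,0,0,0,0,0,-6,-1,0,0,0,0,0,-6,-1,0,0,0,0,0,-6,-1,0,0,0,0,0,-6])

```text
clock: 30.95
position: [0.4402, 0.0072, 0.1545]
eef_rot: [-3.141, -0.053, -0.0]
wrist_force: [-0.4, -0.1, -0.6]
finger_gap: 0.0853
grip_force: 0.0
```

```bash
python3 - <<'E'
from h import *
r=look("w14");print(pix(r,[.4495,.007,.08]),blob(r,"orange",[.4495,.007,.08],60))
b=blob(r,"orange",[.4495,.007,.08],60)[0]
print(rel([b[0],b[1],.03],np.radians(271.9)))
# check yellow kit from the top camera
r=vision.read_camera("top")
print("jar",blob(r,"white",[.5955,.2425,.053],22));cv2.imwrite("pics/t2.png",cv2.resize(r["pixels"][140:260,140:480],None,fx=2.3,fy=2.3,interpolation=2))
E
```

```text
31.0 [0.4402 0.0072 0.1545] 0.002
[320.44328683 241.43857012] (array([0.4517, 0.0078, 0.08  ]), array([319.4, 238.3]), array([32. , 38.7]))
(array([ 1.15, -0.02, 12.45]), np.float64(0.0), array([ 0.37,  0.08, -0.31,  0.  , -1.19,  1.23]))
jar (array([0.5944, 0.2431, 0.053 ]), array([180.9, 189.5]), array([25.4, 25.6]))
```

View pics/t2.png

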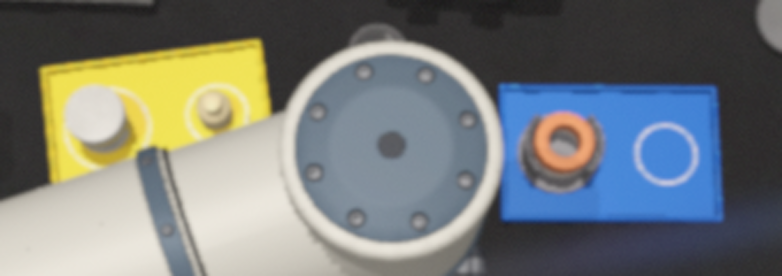

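Emit:
play_rows(moves=[-1,1.05,0,2,0,0,0,-1,1.05,0,7,0,0,0,-1,1.05,0,12.6,0,0,0,-1,1.05,0,12.6,0,0,0,1,1.05,0,12.6,0,0,0,1,1.05,0,12.6,0,0,0,1,1.05,0,12.6,0,0,0,1,1.05,0,12.6,0,0,0])

```text
clock: 32.05
position: [0.4517, 0.0079, 0.03]
eef_rot: [-3.14, -0.054, -0.004]
wrist_force: [-1.2, 0.5, 6.4]
finger_gap: 0.0252
grip_force: 39.2
```

Emit:
play_rows(moves=[1,0,0,0,0,0,0,1,0,0,0,0,0,0,1,0,0,-2,0,0,0,1,0,0,-6,0,0,0,1,0,0,-11,0,0,0,1,0,0,-15,0,0,0,1,0,0,-15,0,0,0,1,0,0,-15,0,0,0])

```text
clock: 33.05
position: [0.4502, 0.0076, 0.1782]
eef_rot: [-3.141, -0.053, 0.0]
wrist_force: [0.5, 0.6, -0.5]
finger_gap: 0.0255
grip_force: 39.7
```

```bash
python3 - <<'E'
from h import *
r=look("w15");p=ctrl.sense()["position"]
b=blob(r,"orange",[p[0],p[1],p[2]+.052],80);print(b,b[0]-p)
print(rel([.5895,-.2436,.17],np.radians(271.9)))
E
```

```text
33.1 [0.4499 0.0075 0.1777] 0.012
(array([0.4578, 0.0077, 0.2297]), array([319.4, 372.9]), array([65.5, 91.1])) [0.00787514 0.00021201 0.05204268]
(array([13.1 , 25.56,  0.74]), np.float64(0.0), array([ 0.37,  0.08, -0.24, -0.  , -1.25,  1.24]))
```

Emit:
play_rows(moves=[1,13.1,25.6,0,0,0,0,1,13.1,25.6,0,0,0,0,1,13.1,25.6,0,0,0,0,1,13.1,25.6,0,0,0,0,1,13.1,25.6,0,0,0,0,1,13.1,25.6,0,0,0,0,1,13.1,25.6,0,0,0,0,1,13.1,25.6,0,0,0,0])

```text
clock: 34.1
position: [0.5899, -0.2429, 0.1785]
eef_rot: [-3.141, -0.055, 0.001]
wrist_force: [0.3, -0.9, -0.0]
finger_gap: 0.0258
grip_force: 39.8
```

```bash
python3 - <<'E'
from h import *
r=look("w16")
print(rel([.5895,-.2436,.0320],np.radians(271.9)),ctrl.sense()["finger_gap"])
E
```

```text
34.15 [ 0.5901 -0.2428  0.1787] 0.005
(array([-0.06,  0.07, 14.67]), np.float64(0.1), array([-0.15,  0.45,  0.26, -0.  , -1.38,  1.75])) 0.02540077763470455
```

Emit:
play_rows(moves=[1,-0.05,0.05,5,0,0,0,1,-0.05,0.05,10,0,0,0,1,-0.05,0.05,13,0,0,0,1,-0.05,0.05,14,0,0,0,1,-0.05,0.05,14.4,0,0,0,1,-0.05,0.05,14.7,0,0,0,1,-0.05,0.05,14.7,0,0,0,1,-0.05,0.05,14.7,0,0,0])

```text
clock: 35.15
position: [0.591, -0.2446, 0.033]
eef_rot: [3.14, 0.054, 0.005]
wrist_force: [0.1, 1.0, 5.4]
finger_gap: 0.0252
grip_force: 40.3
```

Emit:
play_rows(moves=[0.2,0,0,0,0,0,0,0,0,0,0,0,0,0,0,0,0,0,0,0,0,0,0,0,0,0,0,0,0,0,0,-3,0,0,0,0,0,0,-8,0,0,0,0,0,0,-14,0,0,0,0,0,0,-18,0,0,0])

```text
clock: 36.15
position: [0.5903, -0.2447, 0.2149]
eef_rot: [3.14, 0.053, 0.005]
wrist_force: [0.7, 0.1, 0.1]
finger_gap: 0.0431
grip_force: 0.0
```

Emit:
play_rows(moves=[0,-12,0,0,0,0,0,0,-16,0,0,0,0,0,0,-16,0,0,0,0,0,0,-16,0,0,0,0,0,0,-16,0,0,0,0,0,0,-16,0,0,0,0,0,0,-16,0,0,0,0,0,0,-16,0,0,0,0,0])

```text
clock: 37.15
position: [0.4302, -0.2497, 0.2111]
eef_rot: [-3.141, -0.054, 0.001]
wrist_force: [-0.3, -0.6, -0.7]
finger_gap: 0.0426
grip_force: 0.0
```

```bash
python3 - <<'E'
from h import *
r=vision.read_camera("top");print(ctrl.sense()["position"])
for n,c,p,k in(("jar","white",[.5955,.2425,.053],22),("drop","orange",[.59,-.244,.083],14),("copper","orange",[.587,-.148,.049],20),("timer","white",world(r,(312,218),.019),24),("weight","brass",[.6115,.148,.04],6)):
    try:print(n,blob(r,c,p,k))
    except Exception as e:print(n,e)
s=vision.read_camera("scene")
for n,c,p,k in(("jar","white",[.5955,.2425,.053],40),("drop","orange",[.59,-.244,.083],20),("copper","orange",[.587,-.148,.049],30)):
    try:print(n,blob(s,c,p,k))
    except Exception as e:print(n,e)
# difference with the first top picture round timer and beaker
a=cv2.imread("pics/top0.png");print(cv2.absdiff(a,r["pixels"])[145:240,285:335].mean(), cv2.absdiff(a,r["pixels"])[145:240,285:335].max())
E
```

```text
[ 0.43015795 -0.24974496  0.21121478]
jar (array([0.5942, 0.2433, 0.053 ]), array([180.9, 189.6]), array([25.2, 25.5]))
drop max() iterable argument is empty
copper max() iterable argument is empty
timer (array([ 0.5551, -0.0074,  0.019 ]), array([311.6, 218.1]), array([36.7, 57.2]))
weight (array([0.6105, 0.1487, 0.04  ]), array([232., 185.]), array([11.7, 11.7]))
jar (array([0.5898, 0.2477, 0.053 ]), array([200.3, 277.1]), array([21.6, 26.1]))
drop (array([ 0.5738, -0.2302,  0.083 ]), array([392. , 174.4]), array([11.6, 12.8]))
copper (array([ 0.5782, -0.1394,  0.049 ]), array([359.4, 201.8]), array([18.8, 22.8]))
8.694947368421053 16
```

Emit:
play_rows(moves=[0,0,-6,0,0,0,0,0,0,-12,0,0,0,0,0,0,-18,0,0,0,0,0,0,-24,0,0,0,0,0,0,-30,0,0,0,0,0,0,-36,0,0,0,0,0,0,-36,0,0,0,0,0,0,-36,0,0,0,0])

```text
clock: 38.25
position: [0.4176, 0.1101, 0.2114]
eef_rot: [3.141, 0.055, -0.0]
wrist_force: [-1.3, 0.2, -0.2]
finger_gap: 0.0423
grip_force: 0.0
```

```bash
python3 - <<'E'
from h import *
r=vision.read_camera("top");print(ctrl.sense()["position"],ctrl.sense()["joint_vel"].round(3))
for n,c,p,k in(("drop","orange",[.59,-.244,.083],14),("copper","orange",[.587,-.148,.049],20)):
    print(n,pix(r,p),blob(r,c,p,k))
E
```

```text
[0.41769331 0.10943087 0.21145016] [-0.022 -0.005 -0.003 -0.     0.003 -0.002]
drop [439.31095717 196.45056593] (array([ 0.5779, -0.2371,  0.083 ]), array([435.7, 202.6]), array([4.2, 8.1]))
copper [385.44204678 200.86549737] (array([ 0.5849, -0.1466,  0.049 ]), array([384.7, 201.9]), array([24.3, 26.5]))
```

```bash
python3 - <<'E'
from h import *
r=vision.read_camera("top");im=r["pixels"];h=cv2.cvtColor(im,cv2.COLOR_BGR2HSV)
m=(((h[...,0]<25)|(h[...,0]>165))&(h[...,1]>60)).astype(np.uint8)[180:225,415:460]
for row in m[:,:]: print("".join(".#"[x] for x in row))
print(pix(r,[.59,-.244,.083]),pix(r,[.59,-.244,.065]),pix(r,[.59,-.244,.003]))
c=world(r,(429.5,207),.003);print(c)
E
```

```text
.............................................
.............................................
.............................................
.............................................
.............................................
.............................................
.............................................
.............................................
.............................................
.............................................
.............................................
.............................................
.............................................
.......................####..................
.....................########................
.....................#########...............
....................##########...............
...................############..............
..................#############..............
..................#############..............
.................#############...............
.................#############...............
.................############................
..................##########..............
[... 391 characters left out ...]
..........................
.............................................
.............................................
.............................................
.............................................
.............................................
.............................................
.............................................
.............................................
.............................................
.............................................
.............................................
.............................................
[439.31095717 196.45056593] [436.95822941 198.93267065] [429.41075835 206.89517858]
[ 0.58978924 -0.24417842  0.003     ]
```

```bash
python3 -c "
from station import workorder
print(workorder.hand_in())"
```

```text
the job is handed in; nothing more can be done
None
```

Both kits are made up and handed in at about 38 s of the 115 s, with no verdict returned; the last camera checks put every piece at its place, with the timer and small beaker unmoved.

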